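# Vent the pressure steamer and take off its filler cap

## Robot

A 6-joint arm with a two-finger parallel gripper is mounted at the origin on the work surface. World frame = base frame: x ahead of the robot, y to its left, z up, the work surface at z = 0. Lengths are in m, angles in rad, forces in N, time in s.
With the tool pointing down it reaches from about 0.3 to 0.875 m from the base axis. Payload 6.4 kg.
Tool frame: the origin (TCP) lies at the very end of the fingers, on their centre line; the grasp point (between the pads) lies grip_point_offset behind it (grip_point_offset is the distance from the TCP to the grasp point, in m); y points along the fingers, x is the direction in which the jaws open and shut, and the axes are right-handed (so a half turn about y gives the same grasp; the last joint's range is limited). The gripper opens to 85 mm and grips with 20 to 120 N. Pads are 22 mm wide; open, the fingers measure 114 mm over their backs; the gripper's body (76 mm by 85 mm) begins 54 mm behind the grasp point. The pads swing forward as they close: fully open they stand 13 mm farther back than shut.
Start: joints at [0.931, 0.181, 1.607, -0, 1.354, -0.206], TCP at [0.242, 0.522, 0.231] pointing down, gripper open.
Joint ranges: [-2.99, 2.99], [-0.89, 2.07], [0.3, 2.58], [-1.14, 4.28], [0, 2.63], [-3.12, 3.12]. Speed limits (rad/s): [2.57, 2.57, 3.01, 3.14, 3.14, 3.14].

## Interface

Orientations are given as a unit quaternion [w, x, y, z].
In Python, from bench import get_obs, camera, camera_model, hand_in, grip_point_offset gives the robot as it stands.
- The arm moves only by the shell command python3 -m jog 'ROWS'. ROWS is JSON, a list of rows, each a list of 7 numbers: the shift along the tool's x, y, z in mm, then the turn, a rotation vector about the tool's x, y, z in degrees, then the gripper's target within -1 to 1 (shut at 1, half-way at 0, fully open at -1). In form: [[x, y, z, ax, ay, az, grip], ...]. A call has 1 to 8 rows; each row shifts and turns the commanded pose from where the row before left it, along the tool's axes as they then stand; what a row does not reach is not made up. A row lasts 1/12 s, in which the tool goes at most 41.7 mm and 7.16 degrees, less where a joint would pass 70% of its speed; a pose out of reach is approached as far as the arm can. A call is refused whole if a number of a shift passes 41.7 or a number of a turn 7.16, either way. A call with a gripper value outside its range is refused whole. The fingers move at their own pace and stop on an object; the grip force is fixed at half the most. Time passes only in rows, so rows that do not move let the fingers close. It gives the time, the measured TCP pose, the force and the opening at its end, in the units of the state.
- get_obs(): the state, without advancing time (a new reading comes with each control period).
- camera(name): name is "scene" or "top" or "wrist"; returns the picture (480x640x3 uint8, blue, green, red); there is no depth.
- camera_model(name): a dict with "K" (3x3 intrinsics, pixels), "pose" (4x4, takes a point from camera to world coordinates). Camera axes: x right, y down, z forward; pixel columns grow to the right and rows downward; lengths in m; the calibration is good to about 2 mm. A picture is of the moment at which its call begins: read the wrist's pose just before it. camera_model takes no time and is no camera call; for the wrist camera it gives the pose at the moment of the call.
- hand_in(): hands the job in, once; it reports no verdict.
The state is a dict: "time_s": time; "q": joint angles; "dq": joint speeds; "joint_efforts": joint torques, N m; "eef_pos": TCP position; "eef_rot": TCP orientation; "wrist_force": force on the tool from outside, world axes, zero at the start; "torque": the same for the moment, N m; "opening": opening from 0.0 (shut) to 1.0 (fully open).
Only numpy, scipy, OpenCV 4.12 (cv2) and the standard library are available. Lean on these libraries where they do the work, as an engineer would, in place of code of your own. Each camera call takes 0.05 s, during which the arm holds its last target.

## Task

The little pressure steamer on the vanity has to be refilled: first push its round heat key fully down to switch it off and let it come back up, then keep the long bar-shaped steam-release key pressed fully down for a good second, and touch no other key. Then unscrew the tight filler cap anticlockwise without letting the steamer slide, turn or tip on the counter, and stop turning as soon as the thread lets go. Finish still gripping the cap, held still, level and straight above the open filler mouth, clear of it by no more than a few centimetres, and leave everything else on the vanity where it stands.

Things in the scene. Friction and masses are not known exactly. Their poses are not given: they have to be found in the camera images.
- steamer: Pressure steamer, about 1.9 kg, loose on four rubber feet: pale rounded box 220 (x) x 170 (y) mm, box top 80 mm high. Origin: centre of its underside, on the counter. At its -x end a dark deck (86 mm high) with three keys in a row along y; a round crown (100 mm across, top 100 mm high), 35 mm to +x of the origin, carries filler neck and cap; handle at the +x end, small coupling at the -y side.
- steamer_front (a point): Point on the steamer's upper -x edge, 110 mm to -x of its origin, 86 mm high; axes as the steamer's. Only its weight (foot friction about 0.6) holds the steamer: it slews at about 0.8 Nm, slides at a sideways push of about 10 N, lifts at a pull of about 19 N; the cap takes 0.2 to 0.4 Nm to turn. Leaning lightly on the cap helps to brace it.
- filler_mouth (a point): Centre of the rim of the filler neck, 116 mm above the counter, hidden under the cap at the start. The neck is a steel tube 36 mm across, 16 mm high above the crown, with a coarse two-start outside thread (45 mm across). Axes as the steamer's, z up.
- cap: Filler cap on the neck: dark, fluted, round, 54 mm across, 34 mm tall, 0.1 kg. Origin: centre of its underside, 13 mm below the filler mouth (3 mm above the crown) when shut; z up its axis, x to the pale notch mark on its top. Grip it across its diameter, fingertips 3 mm or more above the crown. Unscrews anticlockwise seen from above; needs a firm grip (30 to 40 N).
- cap_top (a point): Centre of the cap's flat top, 34 mm above its underside. Once the thread lets go, a sprung seal inside (about 12 N when shut) pushes the cap up a few mm more, and it lifts straight off; it is clear of the neck when its underside is above the filler mouth.
- cap_notch (a point): The notch mark, 26 mm from the cap's axis along its x, 34 mm above its underside. At the start the cap's x is 9 to 27 degrees anticlockwise of the steamer's x; the thread lets go at about 97 degrees (70 to 88 degrees of turning), the cap having risen 3 mm; from there to about 165 degrees it lifts off; beyond, it meets the stop of the next thread.
- heat_key (a joint): Travel of the round heat key in m: 0 up, 0.004 fully down; springs back; 1.5 N to start, 5 N at the bottom.
- heat_key_top (a point): Middle of the top face of the heat key: round, 22 mm across, stands 8.5 mm above the deck, at the deck's +y end (50 mm to +y of the middle key).
- level_key (a joint): Travel of the middle key in m: 0 up, 0.004 fully down; not to be pressed.
- level_key_top (a point): Middle of the top face of the middle key (steam level): square, 13 mm.
- vent_key (a joint): Travel of the steam-release key in m: 0 up, 0.004 fully down; springs back; 1.5 N to start, 5 N at the bottom.
- vent_key_top (a point): Middle of the top face of the steam-release key: a bar 34 mm long (along the steamer's x) and 14 mm wide, stands 8.5 mm above the deck, at the deck's -y end (50 mm to -y of the middle key).
- jug: Clear plastic filling jug, 80 mm across, 100 mm tall, handle to its +y; stands close to the steamer's +y side. Origin: centre of its underside. Bystander.
- funnel: Small metal funnel standing mouth down, 72 mm across, 71 mm tall; close to the steamer's -y side. Origin: centre of its underside. Bystander.
- tumbler: Frosted glass tumbler, 74 mm across, 98 mm tall. Origin: centre of its underside. Bystander.
- toothbrush: White electric toothbrush lying on the counter, 215 mm long along its x, 25 mm thick. Origin: on the counter, about mid-length. Bystander.
- pin_tray: Flat silver tray with hairpins, 150 x 90 x 14 mm. Origin: centre of its underside. Bystander.
- massager: Grey silicone scalp massager standing on its bristles, 80 mm across, 52 mm tall. Origin: centre of its underside. Bystander.
Not all that is in view belongs to the job. Of the things like the cap, leave any that is purple; of the rest the smaller one is meant.

How it is judged:
On the way, in this order (a step that is already met when the one before it is completed fails the run):
1. the heat key is pushed fully down (value of joint heat_key above 0.003 m and value of joint vent_key below 0.001 m), for 0.05 s.
2. with the heat key up again and the cap still tight, the steam-release key is held fully down for 0.8 s (value of joint vent_key above 0.003 m and value of joint heat_key below 0.001 m and z of cap in the frame of filler_mouth below -0.0105 m), for 0.8 s.
3. the thread has let go and the gripped cap comes up off the neck, upright and on its axis (z of cap in the frame of filler_mouth above -0.004 m and horizontal distance between cap and filler_mouth below 0.015 m and angle between cap's own z axis and vertical below 0.25 rad and contact force between the fingers and cap above 0.5 N), for 0.1 s.
At the end, for the whole second after the job is handed in: Cap gripped, touching nothing but the fingers, still, upright within 0.2 rad, underside 3 to 60 mm above the mouth, axis within 20 mm of it; keys up; steamer level, within 20 mm of its start (25 mm at its front edge); the other things within 25 mm of theirs (z of cap in the frame of filler_mouth between 0.003 and 0.06 m and horizontal distance between cap and filler_mouth below 0.02 m and angle between cap's own z axis and vertical below 0.2 rad and contact force between the fingers and cap above 1 N and contact force between cap and steamer below 0.1 N and linear speed of cap below 0.03 m/s and value of joint each of heat_key, level_key, vent_key below 0.001 m and distance of steamer from where it was at the start of the episode below 0.02 m and distance of each of steamer_front, jug, funnel, tumbler, toothbrush, pin_tray, massager from where it was at the start of the episode below 0.025 m and angle between steamer's own z axis and vertical below 0.05 rad); the arm keeps its last pose, push and grip.
It fails at once if the middle key is pressed (value of joint level_key above 0.0025 m).
It fails at once if two keys are down at once (value of joint each of heat_key, vent_key above 0.002 m).
It fails at once if the steamer is slid more than 20 mm, turned (front edge more than 25 mm) or tipped more than 0.12 rad (distance of steamer from where it was at the start of the episode above 0.02 m or distance of steamer_front from where it was at the start of the episode above 0.025 m or angle between steamer's own z axis and vertical above 0.12 rad).
It fails at once if the cap is turned on more than about 60 degrees past the point where the thread lets go (x of cap_notch in the frame of filler_mouth below -0.0239 m and horizontal distance between cap and filler_mouth below 0.004 m).
It fails at once if another thing on the vanity is shoved more than 25 mm or knocked over (distance of any of jug, funnel, tumbler, toothbrush, pin_tray, massager from where it was at the start of the episode above 0.025 m or angle between any of jug, funnel, tumbler, toothbrush, pin_tray, massager's own z axis and vertical above 0.5 rad).
It also fails if it takes over 56 s, if anything falls off the work surface, if the arm or the gripper's body presses on something with over 40 N, if the wrist force passes 120 N, or if a joint passes its speed limit or range.

## Working session

There is one attempt and no reset: what is moved stays moved. The work goes in short steps, Python scripts to look and compute and a shell command to move; the robot and the scene stay as the last step left them, time stands still between calls to the robot, and variables do not carry over. Pictures are saved under pics/ and viewed, and the job is handed in when it is done.

```bash
ls; mkdir -p pics; python3 - <<'E'
from bench import *
import bench,cv2
o=get_obs();print(o);print(grip_point_offset)
for n in("scene","top"):
    cv2.imwrite(f"pics/{n}0.png",camera(n));m=camera_model(n);print(n,m)
E
```

```text
pics
{'time_s': 0.0, 'q': array([ 9.30702541e-01,  1.81540455e-01,  1.60801034e+00,  2.03520447e-05,
        1.35381448e+00, -2.06251480e-01]), 'dq': array([-0.00044655, -0.00054226, -0.00018935, -0.00014067, -0.00069525,
        0.00107138]), 'joint_efforts': array([ 8.09188277e-04, -4.44870758e+01, -3.51350856e+01, -5.40872691e-05,
        8.84300389e-03,  1.28120251e-05]), 'eef_pos': array([0.24132021, 0.52129588, 0.23038336]), 'eef_rot': array([-0.59567943,  0.59611045,  0.38008038, -0.38125746]), 'wrist_force': array([ 0.68709655, -0.06277344, -0.05066162]), 'torque': array([0.03871288, 0.02158718, 0.00660956]), 'opening': 1.0008710200094977}
0.0187
scene {'K': array([[506.63873811,   0.        , 317.76880686],
       [  0.        , 506.63873811, 242.71360007],
       [  0.        ,   0.        ,   1.        ]]), 'pose': array([[-0.49327434,  0.46284319, -0.73651654,  1.37065219],
       [ 0.86959234,  0.28391412, -0.4039826 ,  0.44881544],
       [ 0.02212685, -0.83974339, -0.54253244,  0.72036123],
       [ 0.        ,  0.        ,  0.        ,  1.        ]])}
top {'K': array([[488.13012073,   0.        , 314.73302412],
       [  0.        , 488.13012073, 241.23731889],
       [  0.        ,   0.        ,   1.        ]]), 'pose': array([[ 0.02715553, -0.98933144,  0.14312891,  0.36576381],
       [-0.9996299 , -0.02710855,  0.00227862,  0.00248854],
       [ 0.0016257 , -0.14313782, -0.98970143,  1.36077649],
       [ 0.        ,  0.        ,  0.        ,  1.        ]])}
```

View pics/scene0.png

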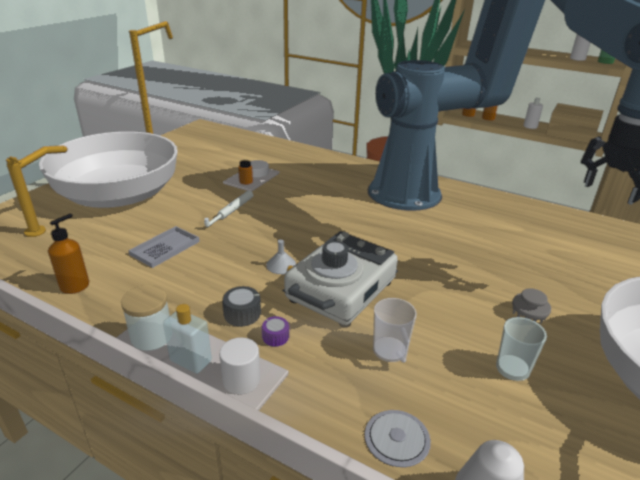

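View pics/top0.png

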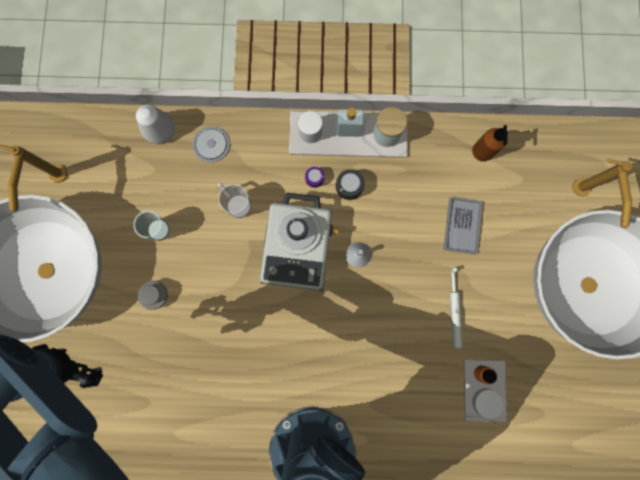

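The scene shows three cap-like things. In the top view they are the dark knob on the steamer (298,229), a purple cap (315,176) and a larger dark fluted cap (350,184). The smaller non-purple one, on the steamer's crown, fits, and I'll confirm that in an enlarged crop.

```bash
python3 - <<'E'
import cv2,numpy as np
t=cv2.imread("pics/top0.png")[160:310,230:390]
s=cv2.imread("pics/scene0.png")[210:350,210:420]
cv2.imwrite("pics/crop_t.png",cv2.resize(t,None,fx=4.0,fy=4.0,interpolation=cv2.INTER_CUBIC))
cv2.imwrite("pics/crop_s.png",cv2.resize(s,None,fx=3.8,fy=3.8,interpolation=cv2.INTER_CUBIC))
E
```

```text
(no output)
```

View pics/crop_t.png

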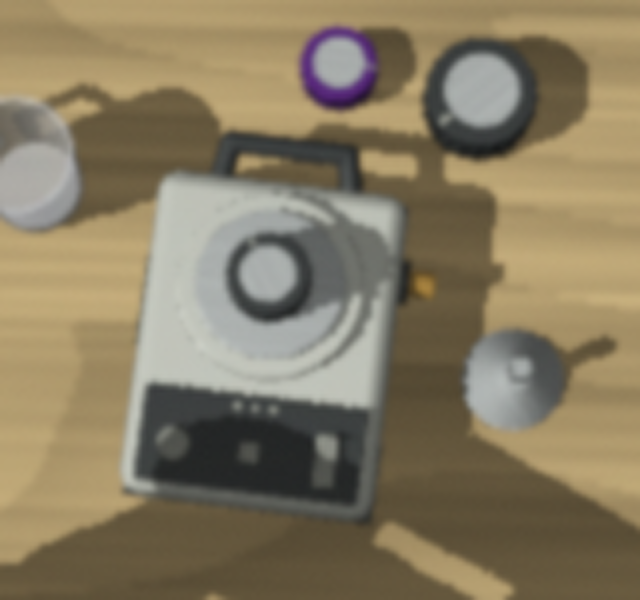

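View pics/crop_s.png

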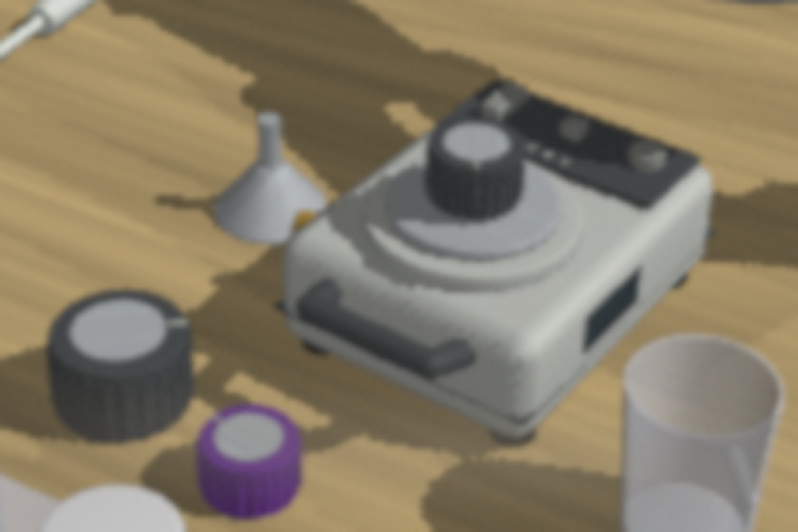

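The crops confirm it. The dark fluted cap on the crown is clearly smaller than the other dark one and isn't purple. The keys, in crop pixels, are heat (round) at (173,442), level (square) at (249,453) and vent (bar) at (325,460). Next I'll measure positions.

```bash
cat > h.py <<'E'
import numpy as np,cv2
from bench import *
def ray(n,u,v,M=None):
    m=M or camera_model(n);d=np.linalg.inv(m["K"])@[u,v,1];return m["pose"][:3,3],m["pose"][:3,:3]@d
def pl(n,u,v,z,M=None):
    o,d=ray(n,u,v,M);return (o+d*(z-o[2])/d[2])
def proj(n,p,M=None):
    m=M or camera_model(n);c=m["pose"][:3,:3].T@(np.array(p)-m["pose"][:3,3]);c=m["K"]@c;return c[:2]/c[2]
from scipy.spatial.transform import Rotation as R
def axes():
    o=get_obs();w=o["eef_rot"];return o["eef_pos"],R.from_quat(np.r_[w[1:],w[0]]).as_matrix()
E
python3 - <<'E'
from h import *
f=lambda u,v:((u+.5)/4-.5+230,(v+.5)/4-.5+160)
g=lambda u,v:((u+.5)/3.8-.5+210,(v+.5)/3.8-.5+210)
T=dict(heat=(173,442,.0945),level=(249,453,.0945),vent=(325,460,.0945),cap=(268,274,.137),notch=(252,243,.137))
S=dict(heat=(648,155,.0945),level=(573,126,.0945),vent=(501,101,.0945),cap=(477,141,.137))
for n,d,c in(("top",T,f),("scene",S,g)):
    for k,(u,v,z) in d.items():print(n,k,pl(n,*c(u,v),z).round(4))
h=pl("top",*f(173,442),.0945);v=pl("top",*f(325,460),.0945)
print(np.degrees(np.arctan2(-(h-v)[0],(h-v)[1])),np.linalg.norm(h-v))
p,A=axes();print(p,A.round(3))
E
```

```text
top heat [0.4701 0.1121 0.0945]
top level [0.4643 0.0625 0.0945]
top vent [0.4611 0.013  0.0945]
top cap [0.5752 0.0523 0.137 ]
top notch [0.5949 0.0631 0.137 ]
scene heat [0.4756 0.1174 0.0945]
scene level [0.4703 0.0661 0.0945]
scene vent [0.4679 0.0161 0.0945]
scene cap [0.5731 0.0533 0.137 ]
-5.193122468167743 0.09944515849748876
[0.24137267 0.52132349 0.23046617] [[ 0.42  -0.001 -0.907]
 [ 0.907 -0.001  0.42 ]
 [-0.002 -1.     0.   ]]
```

```bash
python3 -m jog '[[0,0,0,0,7.15,0,1],[0,0,0,0,7.15,0,1],[0,0,0,0,7.15,0,1],[0,0,0,0,7.15,0,1],[0,0,0,0,7.15,0,1],[0,0,0,0,7.15,0,1],[0,0,0,0,7.15,0,1],[0,0,0,0,7.15,0,1]]'
python3 -m jog '[[0,0,0,0,7.15,0,1],[0,0,0,0,0.85,0,1],[0,0,0,0,0,0,1],[0,0,0,0,0,0,1]]'
python3 - <<'E'
from h import *
p,A=axes();print(p,A.round(3)); M=camera_model("wrist")["pose"];print((A.T@(M[:3,3]-p)).round(4),(A.T@M[:3,:3]).round(2))
E
```

```text
time_s: 0.77
eef_pos: [0.2415, 0.5215, 0.2308]
eef_rot: [-0.705, 0.706, 0.047, -0.047]
wrist_force: [-0.1, 0.3, -0.4]
opening: -0.002
time_s: 1.1
eef_pos: [0.2416, 0.5216, 0.231]
eef_rot: [-0.707, 0.707, 0.001, -0.001]
wrist_force: [-0.4, 0.7, 0.3]
opening: -0.001
[0.24156264 0.52163297 0.2310204 ] [[ 1.    -0.    -0.003]
 [ 0.003 -0.     1.   ]
 [-0.    -1.    -0.   ]]
[-0.0003 -0.1433  0.0676] [[ 1.    0.    0.  ]
 [-0.   -0.27  0.96]
 [ 0.   -0.96 -0.27]]
```

```bash
python3 -m jog '[[20,0,-34.5,0,0,0,1],[20,0,-34.5,0,0,0,1],[20,0,-34.5,0,0,0,1],[20,0,-34.5,0,0,0,1],[20,0,-34.5,0,0,0,1],[20,0,-34.5,0,0,0,1],[20,0,-34.5,0,0,0,1],[20,0,-34.5,0,0,0,1]]'
python3 -m jog '[[20,0,-34.5,0,0,0,1],[20,0,-34.5,0,0,0,1],[20,0,-34.5,0,0,0,1],[20,0,-34.5,0,0,0,1],[18,0,-34.5,0,0,0,1],[0,0,0,0,0,0,1],[0,0,0,0,0,0,1],[0,0,0,0,0,0,1]]'
python3 - <<'E'
from h import *
p,A=axes();print(p,A.round(3)); M=camera_model("wrist");print(M)
import pickle;pickle.dump(M,open("m1.pkl","wb"))
cv2.imwrite("pics/w1.png",camera("wrist"))
E
```

```text
time_s: 1.77
eef_pos: [0.4019, 0.2439, 0.2315]
eef_rot: [0.707, -0.707, -0.001, 0.001]
wrist_force: [0.4, 1.0, 0.0]
opening: -0.0
time_s: 2.43
eef_pos: [0.4989, 0.0732, 0.231]
eef_rot: [0.707, -0.707, 0.0, 0.0]
wrist_force: [0.2, -0.6, 0.1]
opening: 0.002
[0.49885072 0.07320722 0.23102704] [[ 1.    -0.001  0.   ]
 [-0.     0.001  1.   ]
 [-0.001 -1.     0.001]]
{'K': array([[360.99772183,   0.        , 319.11341304],
       [  0.        , 360.99772183, 233.16414526],
       [  0.        ,   0.        ,   1.        ]]), 'pose': array([[ 9.99999312e-01,  1.08499915e-03, -4.46489042e-04,
         4.98657618e-01],
       [ 9.28164516e-04, -9.64349502e-01, -2.64630264e-01,
         1.40782371e-01],
       [-7.17695097e-04,  2.64629668e-01, -9.64349845e-01,
         3.74389561e-01],
       [ 0.00000000e+00,  0.00000000e+00,  0.00000000e+00,
         1.00000000e+00]])}
```

View pics/w1.png

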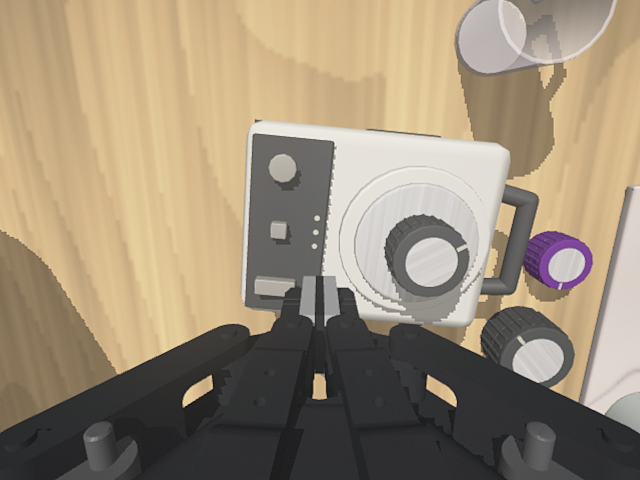

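The wrist view shows the heat key top at about (282,168), the level key at (279,230), the vent bar at about (272,286) and the cap's light disc at about (433,262), with its notch at (462,247).

```bash
python3 - <<'E'
from h import *
import pickle
M=pickle.load(open("m1.pkl","rb"));im=cv2.imread("pics/w1.png");g=cv2.cvtColor(im,cv2.COLOR_BGR2GRAY)
for n,(x0,y0,x1,y1,z,th) in dict(heat=(255,140,310,195,.0945,140),level=(262,212,300,250,.0945,140),vent=(248,270,296,305,.0945,140),cap=(398,230,480,295,.137,170)).items():
    m=(g[y0:y1,x0:x1]>th).astype(np.uint8)
    k,l,s,c=cv2.connectedComponentsWithStats(m);i=1+np.argmax(s[1:,4]);b=s[i];ce=c[i]+[x0,y0]
    print(n,b,ce.round(1),pl("w",*ce,z,M).round(4))
    pts=np.argwhere(l==i)[:,::-1]
    r=cv2.minAreaRect(pts.astype(np.float32));print("  rect",r, pl("w",r[0][0]+x0,r[0][1]+y0,z,M).round(4))
c=pl("w",433,262,.137,M);n=pl("w",462,247,.137,M);print("notch",n, np.degrees(np.arctan2(*(n-c)[1::-1])),np.linalg.norm(n-c))
cv2.imwrite("pics/w1c.png",cv2.resize(im[120:330,235:495],None,fx=3,fy=2.85*3/2.85))
E
```

```text
heat [ 14  14  27  28 592] [282.2 167.5] [0.4702 0.1161 0.0945]
  rect ((27.0, 27.5), (27.0, 26.0), 90.0) [0.4701 0.1161 0.0945]
level [  9   9  16  18 243] [278.  229.5] [0.4655 0.067  0.0945]
  rect ((15.945545196533203, 17.544553756713867), (15.124565124511719, 16.418113708496094), 5.710593223571777) [0.4655 0.0669 0.0945]
vent [  7   6  40  20 597] [272.4 285.9] [0.4595 0.0182 0.0945]
  rect ((26.032617568969727, 16.2969970703125), (39.20063781738281, 17.695953369140625), 5.042450904846191) [0.4608 0.0178 0.0945]
cap [   8    8   52   49 1993] [431.2 261.8] [0.5767 0.055  0.137 ]
  rect ((33.5, 32.0), (48.0, 51.0), 90.0) [0.5769 0.0549 0.137 ]
notch [0.59699797 0.06586578 0.137     ] 29.956005534811737 0.02198728908560316
```

View pics/w1c.png

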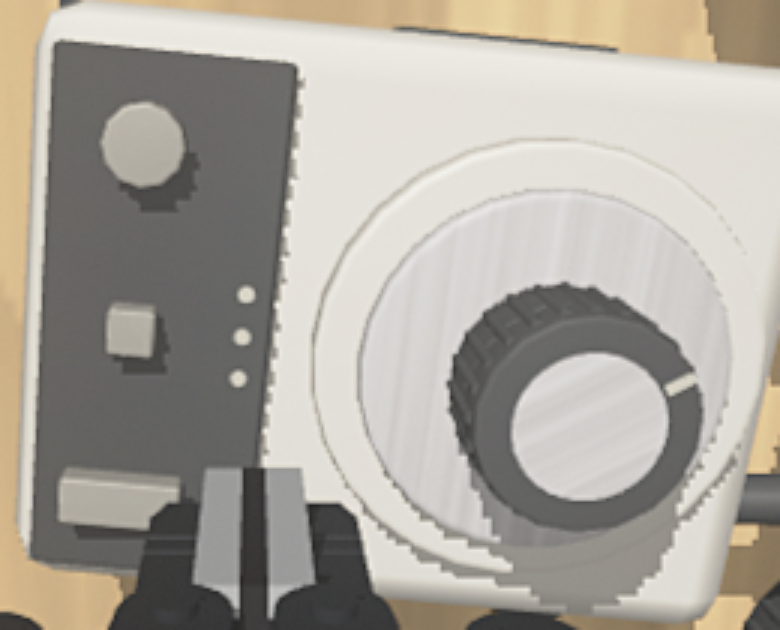

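```bash
python3 -m jog '[[-14.5,0,21,0,0,0,1],[-14.5,0,21,0,0,0,1],[0,38,0,0,0,0,1],[0,38,0,0,0,0,1],[0,38,0,0,0,0,1],[0,10,0,0,0,0,1],[0,0,0,0,0,0,1],[0,0,0,0,0,0,1]]'
python3 - <<'E'
from h import *
cv2.imwrite("pics/w2.png",camera("wrist")); s=camera("scene")[200:350,260:440];cv2.imwrite("pics/s2.png",cv2.resize(s,None,fx=4,fy=4))
E
```

```text
time_s: 3.15
eef_pos: [0.4704, 0.1159, 0.1082]
eef_rot: [0.707, -0.707, -0.0, 0.0]
wrist_force: [-0.3, -0.8, 1.7]
opening: 0.001
```

View pics/w2.png

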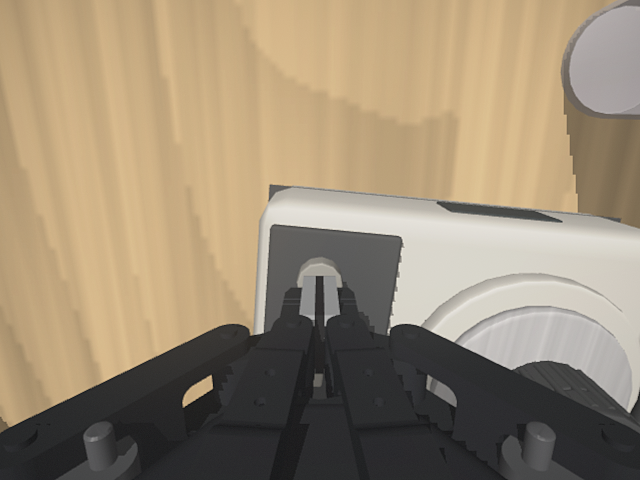

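View pics/s2.png

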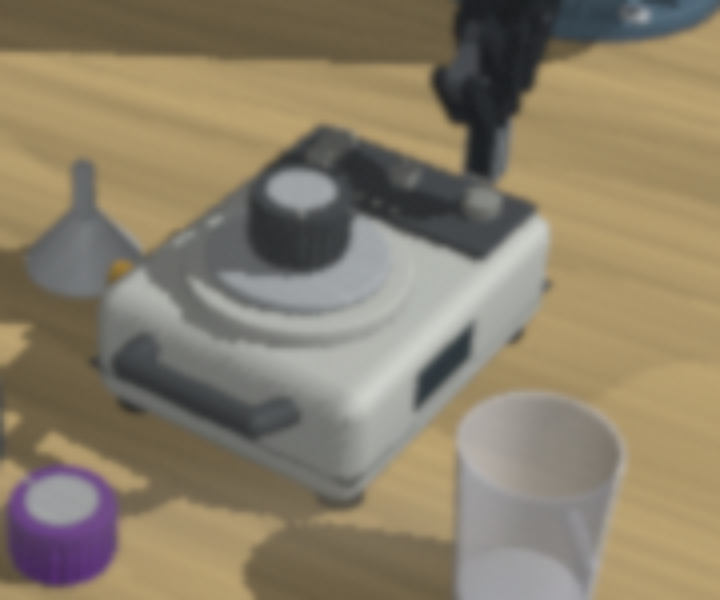

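The fingertip is right above the heat key, which is visible just past the tip at (320,268). I'll press with small steps.

```bash
python3 -m jog '[[0,11,0,0,0,0,1],[0,1,0,0,0,0,1],[0,1,0,0,0,0,1],[0,0,0,0,0,0,1]]'
python3 -m jog '[[0,1,0,0,0,0,1],[0,1,0,0,0,0,1],[0,1,0,0,0,0,1],[0,0,0,0,0,0,1]]'
```

```text
time_s: 3.58
eef_pos: [0.4704, 0.115, 0.0945]
eef_rot: [0.707, -0.707, 0.0, -0.0]
wrist_force: [-1.9, 0.3, 1.9]
opening: 0.001
time_s: 3.92
eef_pos: [0.4705, 0.115, 0.0914]
eef_rot: [-0.707, 0.707, -0.0, 0.0]
wrist_force: [-1.5, -0.4, 4.0]
opening: -0.002
```

```bash
python3 -m jog '[[0,0.7,0,0,0,0,1],[0,0.7,0,0,0,0,1],[0,0,0,0,0,0,1],[0,0,0,0,0,0,1],[0,0,0,0,0,0,1]]'
```

```text
time_s: 4.33
eef_pos: [0.4705, 0.115, 0.0905]
eef_rot: [-0.707, 0.707, -0.0, 0.0]
wrist_force: [-3.1, 0.1, 8.2]
opening: 0.001
```

Force is 8.2 N with z stopped at 0.0905, so the key is at the bottom. I'll lift and go to the vent key.

```bash
python3 -m jog '[[0,-15,0,0,0,0,1],[0,-20,0,0,0,0,1],[-3,0,-33,0,0,0,1],[-3,0,-33,0,0,0,1],[-3,0,-32,0,0,0,1],[0,0,0,0,0,0,1],[0,10,0,0,0,0,1],[0,0,0,0,0,0,1]]'
python3 - <<'E'
from h import *
cv2.imwrite("pics/w3.png",camera("wrist")); s=camera("scene")[200:350,260:440];cv2.imwrite("pics/s3.png",cv2.resize(s,None,fx=4,fy=4))
t=camera("top")[160:310,230:390];cv2.imwrite("pics/t3.png",cv2.resize(t,None,fx=4,fy=4))
print(get_obs()["eef_pos"])
E
```

```text
time_s: 5.0
eef_pos: [0.4601, 0.0174, 0.113]
eef_rot: [0.707, -0.707, 0.002, 0.0]
wrist_force: [-0.2, -0.4, -0.3]
opening: -0.001
[0.46070884 0.01809401 0.11420265]
```

View pics/w3.png

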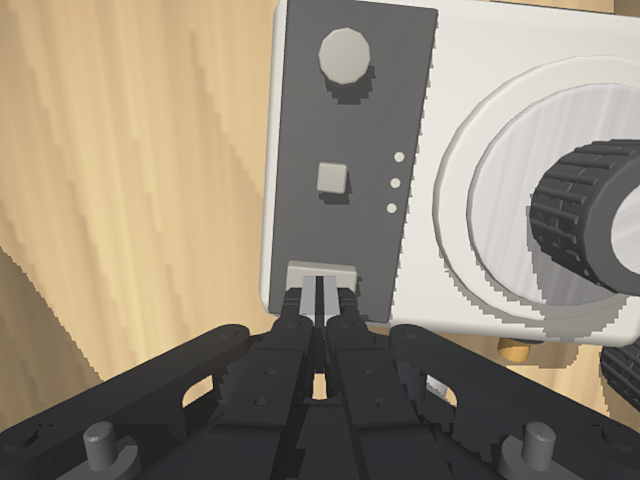

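View pics/s3.png

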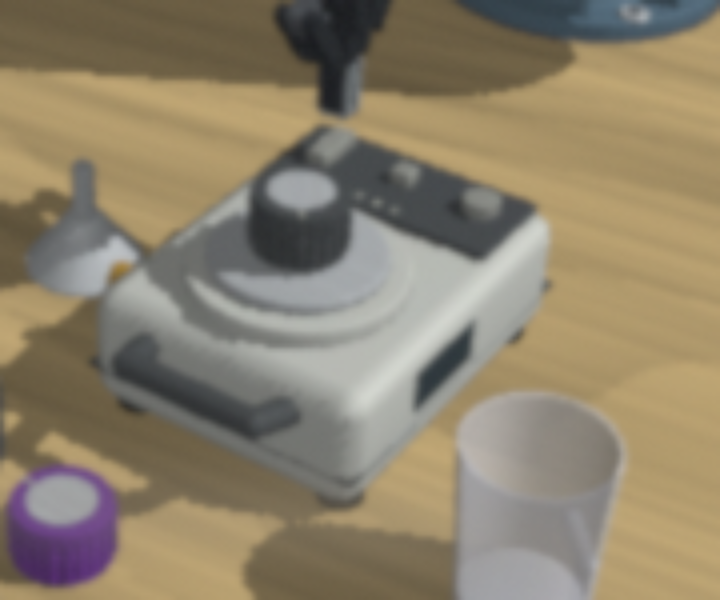

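The tip is centred over the vent bar at (320,275), and the heat key is up again. I'll press and hold.

```bash
python3 -m jog '[[0,15,0,0,0,0,1],[0,4,0,0,0,0,1],[0,1,0,0,0,0,1],[0,1,0,0,0,0,1],[0,1,0,0,0,0,1],[0,1,0,0,0,0,1],[0,0,0,0,0,0,1]]'
```

```text
time_s: 5.73
eef_pos: [0.4613, 0.0173, 0.0922]
eef_rot: [0.707, -0.707, 0.0, -0.0]
wrist_force: [-1.2, 2.1, 3.2]
opening: 0.001
```

```bash
python3 -m jog '[[0,1,0,0,0,0,1],[0,1,0,0,0,0,1],[0,0.4,0,0,0,0,1],[0,0,0,0,0,0,1],[0,0,0,0,0,0,1],[0,0,0,0,0,0,1],[0,0,0,0,0,0,1],[0,0,0,0,0,0,1]]'
python3 -m jog '[[0,0,0,0,0,0,1],[0,0,0,0,0,0,1],[0,0,0,0,0,0,1],[0,0,0,0,0,0,1],[0,0,0,0,0,0,1],[0,0,0,0,0,0,1],[0,0,0,0,0,0,1],[0,0,0,0,0,0,1]]'
```

```text
time_s: 6.4
eef_pos: [0.4615, 0.0172, 0.0904]
eef_rot: [0.707, -0.707, 0.0, -0.001]
wrist_force: [-5.2, 3.0, 10.9]
opening: 0.0
time_s: 7.07
eef_pos: [0.4615, 0.0172, 0.0904]
eef_rot: [0.707, -0.707, 0.0, -0.001]
wrist_force: [-5.2, 3.6, 11.5]
opening: 0.001
```

The vent key was held fully down for over 1 s at about 11 N. I'll lift, open the gripper and go above the cap.

```bash
python3 -m jog '[[0,-30,0,0,0,0,1],[0,-40,0,0,0,0,0],[0,-38,0,0,0,0,-1],[28.4,0,9,0,0,0,-1],[28.4,0,9,0,0,0,-1],[28.4,0,9,0,0,0,-1],[28.4,0,9,0,0,0,-1],[0,0,0,0,0,0,-1]]'
python3 -m jog '[[0,0,0,0,0,0,-1],[0,0,0,0,0,0,-1],[0,0,0,0,0,0,-1]]'
python3 - <<'E'
from h import *
import pickle
p,A=axes();print(p,A.round(3));M=camera_model("wrist");pickle.dump(M,open("m4.pkl","wb"))
cv2.imwrite("pics/w4.png",camera("wrist"));cv2.imwrite("pics/top4.png",camera("top"))
E
```

```text
time_s: 7.73
eef_pos: [0.5788, 0.0534, 0.1971]
eef_rot: [-0.707, 0.707, 0.001, 0.001]
wrist_force: [-0.5, -0.0, -0.4]
opening: 0.976
time_s: 7.98
eef_pos: [0.5739, 0.0526, 0.1972]
eef_rot: [-0.707, 0.707, -0.001, 0.0]
wrist_force: [-0.4, -0.2, 0.2]
opening: 1.002
[0.57387343 0.0525975  0.19720284] [[ 1.    -0.001  0.001]
 [-0.001 -0.     1.   ]
 [-0.001 -1.    -0.   ]]
```

View pics/w4.png

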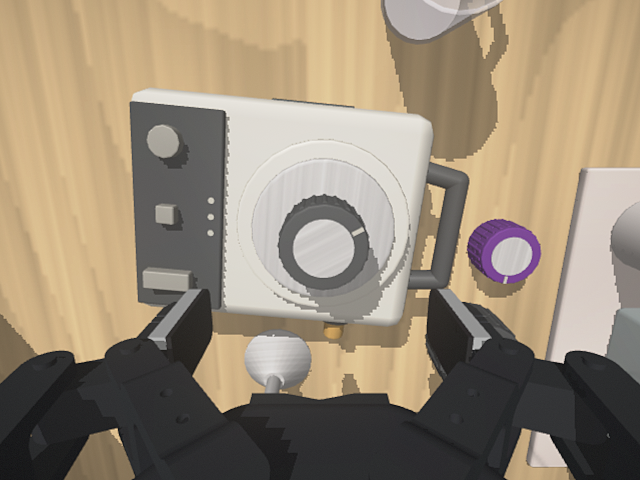

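The cap's light disc is at about (325,248) with its notch at (358,232). The pads are open symmetrically and all keys are up.

```bash
python3 - <<'E'
from h import *
import pickle
M=pickle.load(open("m4.pkl","rb"));im=cv2.imread("pics/w4.png");g=cv2.cvtColor(im,cv2.COLOR_BGR2GRAY)
x0,y0,x1,y1=285,210,365,285
m=(g[y0:y1,x0:x1]>150).astype(np.uint8);m=cv2.erode(m,np.ones((2,2),np.uint8))
k,l,s,c=cv2.connectedComponentsWithStats(m)
d=[(c[i],s[i]) for i in range(1,k) if s[i][4]>10]
for ce,b in d: print(ce+[x0,y0],b,pl("w",*(ce+[x0,y0]),.137,M).round(4))
# dark ring
hsv=cv2.cvtColor(im,cv2.COLOR_BGR2HSV)
E
python3 - <<'E'
from h import *
import pickle
M=pickle.load(open("m4.pkl","rb"))
for z,pts in((.1,[(163,141)]),):pass
c=pl("w",324.5,248.5,.137,M)
n=pl("w",358,232,.137,M);print(c,n,np.degrees(np.arctan2(*(n-c)[1::-1])))
for u,v in((163,141),(165.5,214),(166,280)):print(pl("w",u,v,.0945,M).round(4))
E
```

```text
[286.88888889 212.07407407] [ 0  0  7  8 27] [0.5551 0.0768 0.137 ]
[361.55769231 213.48076923] [72  0  8 12 52] [0.5981 0.076  0.137 ]
[323.64327917 248.65805022] [   9   10   60   58 2708] [0.5763 0.0547 0.137 ]
[358.11111111 231.88888889] [68 18 11  8 36] [0.5964 0.065  0.137 ]
[289.24742268 279.91752577] [ 0 61 15 14 97] [0.5555 0.0348 0.137 ]
[0.57680233 0.05484664 0.137     ] [0.5963336  0.06496614 0.137     ] 27.38949445013573
[0.4705 0.1157 0.0945]
[0.4665 0.0664 0.0945]
[0.4613 0.0169 0.0945]
```

```bash
python3 -m jog '[[2,0,2,0,0,0,-1],[0,30,0,0,0,0,-1],[0,30,0,0,0,0,-1],[0,28,0,0,0,0,-1],[0,4,0,0,0,0,-1],[0,0,0,0,0,0,-1],[0,0,0,0,0,0,-1]]'
python3 - <<'E'
from h import *
import pickle
p,A=axes();print(p);M=camera_model("wrist");pickle.dump(M,open("m5.pkl","wb"))
cv2.imwrite("pics/w5.png",camera("wrist")); s=camera("scene")[180:330,260:440];cv2.imwrite("pics/s5.png",cv2.resize(s,None,fx=4,fy=4))
E
```

```text
time_s: 8.67
eef_pos: [0.5775, 0.0548, 0.1068]
eef_rot: [-0.707, 0.707, 0.0, 0.001]
wrist_force: [0.2, -0.7, 1.3]
opening: 1.0
[0.57754438 0.05483748 0.10678139]
```

View pics/w5.png

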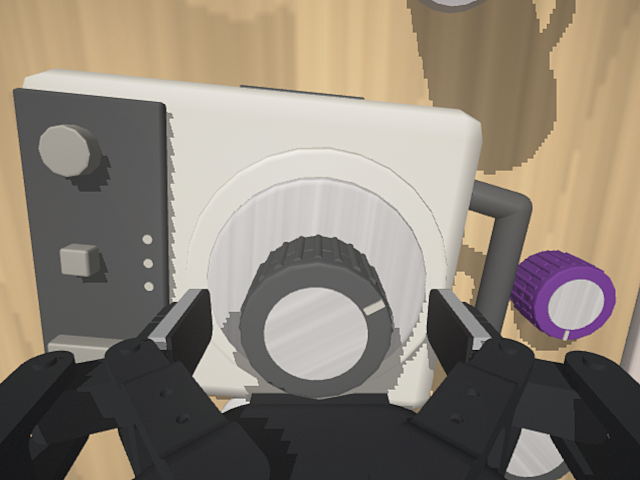

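View pics/s5.png

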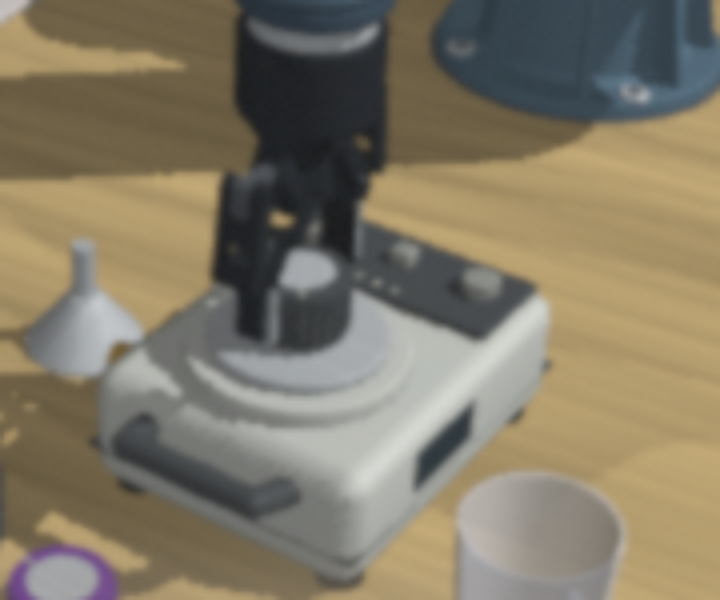

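Cap disc centre is at (315,334) and the jaw midpoint at column 319.5, so I need to shift about 1.3 mm to -x. Then I'll close.

```bash
python3 -m jog '[[-1.3,2.5,0,0,0,0,-1],[0,0,0,0,0,0,-1],[0,0,0,0,0,0,0],[0,0,0,0,0,0,0.2],[0,0,0,0,0,0,0.4],[0,0,0,0,0,0,1],[0,0,0,0,0,0,1],[0,0,0,0,0,0,1]]'
python3 -m jog '[[0,0,0,0,0,0,1],[0,0,0,0,0,0,1],[0,0,0,0,0,0,1],[0,0,0,0,0,0,1]]'
python3 - <<'E'
from h import *
p,A=axes();print(p);o=get_obs();print(o["torque"],o["wrist_force"],o["opening"])
cv2.imwrite("pics/w6.png",camera("wrist")); s=camera("scene")[180:330,260:440];cv2.imwrite("pics/s6.png",cv2.resize(s,None,fx=4,fy=4))
E
```

```text
time_s: 9.43
eef_pos: [0.576, 0.0548, 0.1037]
eef_rot: [-0.707, 0.707, -0.0, 0.001]
wrist_force: [-1.8, -0.6, 5.9]
opening: 0.613
time_s: 9.77
eef_pos: [0.576, 0.0548, 0.1037]
eef_rot: [-0.707, 0.707, 0.0, 0.001]
wrist_force: [-1.6, -0.5, 5.9]
opening: 0.609
[0.57596731 0.05483456 0.10374358]
[-0.04691896  0.15783437 -0.00195485] [-1.58835841 -0.54012552  5.87191248] 0.6090979304712102
```

View pics/w6.png

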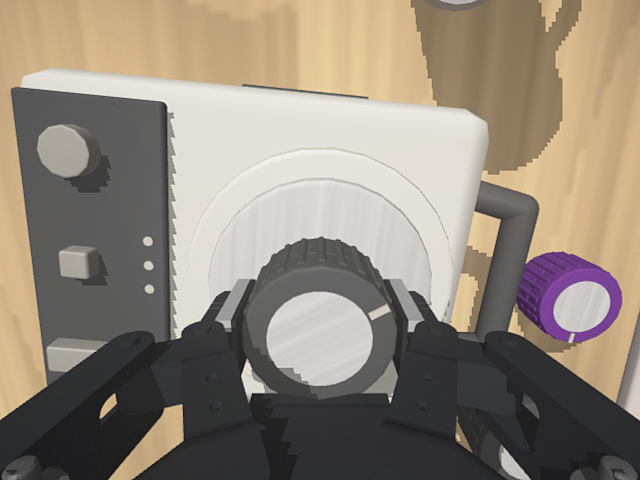

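View pics/s6.png

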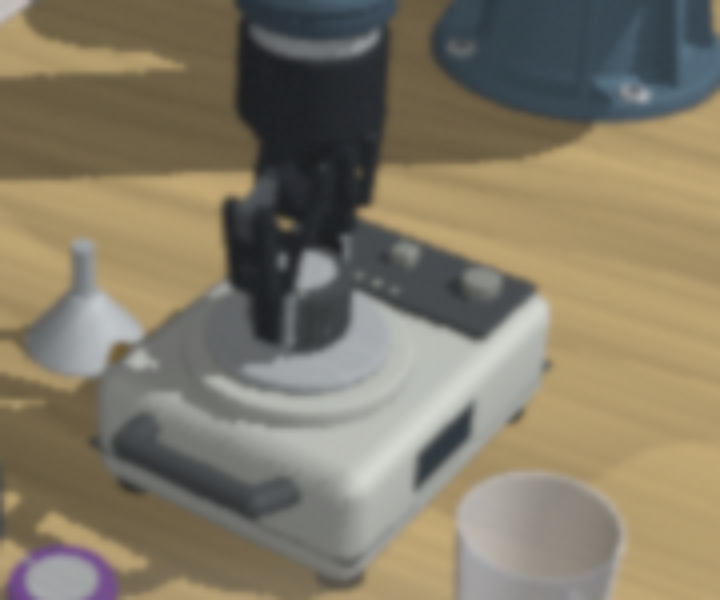

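The cap is gripped and centred, at opening 0.61 (about 52–54 mm), with the tool leaning on it lightly at 6 N. Now I'll turn anticlockwise in small steps, rising with the thread.

```bash
python3 -m jog '[[0,0,0,0,-3,0,1],[0,-0.1,0,0,-3,0,1],[0,-0.1,0,0,-3,0,1],[0,0,0,0,0,0,1]]'
python3 - <<'E'
from h import *
o=get_obs();p,A=axes();print(p,np.degrees(np.arctan2(A[1,0],A[0,0])),o["torque"],o["wrist_force"])
cv2.imwrite("pics/w7.png",camera("wrist"))
E
```

```text
time_s: 10.2
eef_pos: [0.5761, 0.0549, 0.104]
eef_rot: [-0.705, 0.705, 0.057, -0.056]
wrist_force: [-0.1, -0.3, 4.8]
opening: 0.616
[0.5761273  0.0549406  0.10403021] 9.105905791432338 [0.0547031  0.13621429 0.09958242] [-0.05482375 -0.34461035  4.7983877 ]
```

View pics/w7.png

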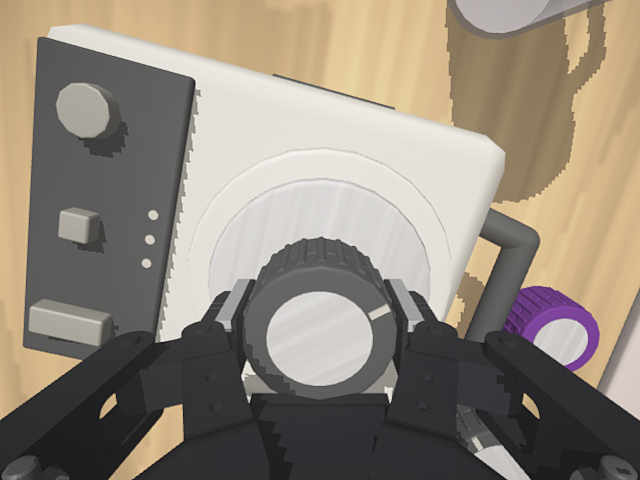

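The cap turns with the jaws: the notch is still at (379,311) in the wrist image while the steamer rotates in view. I'll continue.

```bash
python3 -m jog '[[0,-0.1,0,0,-3,0,1],[0,-0.1,0,0,-3,0,1],[0,-0.1,0,0,-3,0,1],[0,-0.1,0,0,-3,0,1],[0,-0.1,0,0,-3,0,1],[0,-0.1,0,0,-3,0,1],[0,-0.1,0,0,-3,0,1],[0,0,0,0,0,0,1]]'
python3 - <<'E'
from h import *
import pickle
o=get_obs();p,A=axes();print(p,np.degrees(np.arctan2(A[1,0],A[0,0])),o["torque"],o["wrist_force"])
M=camera_model("wrist");pickle.dump(M,open("m8.pkl","wb"))
cv2.imwrite("pics/w8.png",camera("wrist"))
E
```

```text
time_s: 10.92
eef_pos: [0.5762, 0.0549, 0.1047]
eef_rot: [-0.683, 0.683, 0.184, -0.183]
wrist_force: [-0.4, 0.2, 4.9]
opening: 0.614
[0.57618138 0.05490681 0.10466909] 30.109550850530503 [-0.01000817  0.11846749  0.0626102 ] [-0.3678174   0.18761178  4.89962719]
```

View pics/w8.png

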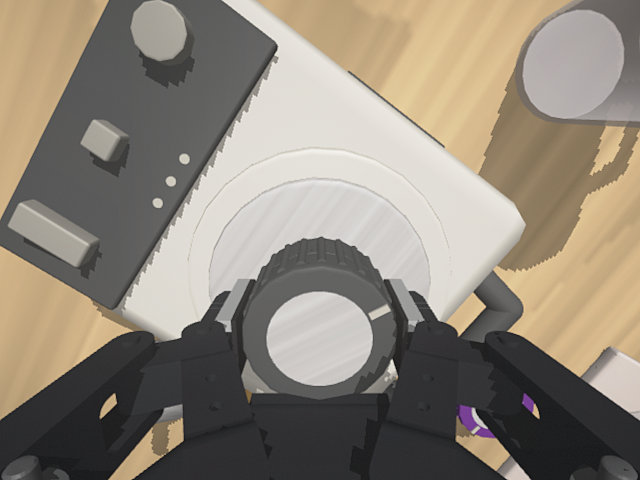

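```bash
python3 - <<'E'
from h import *
import pickle
M=pickle.load(open("m8.pkl","rb"))
for u,v in((160,31),(103,138),(56,227)):print(pl("w",u,v,.0945,M).round(4))
E
python3 -m jog '[[0,-0.1,0,0,-3,0,1],[0,-0.1,0,0,-3,0,1],[0,-0.1,0,0,-3,0,1],[0,-0.1,0,0,-3,0,1],[0,-0.1,0,0,-3,0,1],[0,-0.1,0,0,-3,0,1],[0,-0.1,0,0,-3,0,1],[0,0,0,0,0,0,1]]'
python3 - <<'E'
from h import *
import pickle
o=get_obs();p,A=axes();print(p,np.degrees(np.arctan2(A[1,0],A[0,0])),o["torque"],o["wrist_force"])
E
```

```text
[0.4707 0.1157 0.0945]
[0.4663 0.0675 0.0945]
[0.4623 0.0215 0.0945]
time_s: 11.63
eef_pos: [0.5763, 0.0549, 0.1053]
eef_rot: [-0.638, 0.638, 0.305, -0.304]
wrist_force: [-0.5, 0.4, 4.4]
opening: 0.61
[0.57627676 0.05486673 0.10533184] 51.05272618485598 [-0.00046463 -0.08328647  0.08087754] [-0.52658931  0.3870759   4.42860172]
```

The steamer hasn't moved. I'll go on in smaller steps near the release, about 70° or more.

```bash
python3 -m jog '[[0,-0.1,0,0,-3,0,1],[0,-0.1,0,0,-3,0,1],[0,-0.1,0,0,-3,0,1],[0,-0.1,0,0,-3,0,1],[0,-0.1,0,0,-2,0,1],[0,0,0,0,0,0,1]]'
python3 -c "
from h import *
o=get_obs();print(o['torque'],o['wrist_force'])"
python3 -m jog '[[0,-0.1,0,0,-2,0,1],[0,-0.1,0,0,-2,0,1],[0,0,0,0,0,0,1]]'
python3 -c "
from h import *
o=get_obs();print(o['torque'],o['wrist_force'])"
```

```text
time_s: 12.13
eef_pos: [0.5762, 0.0549, 0.1057]
eef_rot: [-0.596, 0.597, 0.38, -0.379]
wrist_force: [1.2, -0.3, 4.7]
opening: 0.617
[ 0.06410291 -0.1197233   0.09778499] [ 1.15602618 -0.29290487  4.70220282]
time_s: 12.38
eef_pos: [0.5761, 0.0549, 0.1057]
eef_rot: [-0.583, 0.583, 0.4, -0.4]
wrist_force: [1.5, 0.9, 5.2]
opening: 0.613
[ 0.01964258 -0.14511082  0.02548671] [1.52357616 0.92094949 5.17306472]
```

```bash
python3 -m jog '[[0,-0.1,0,0,-2,0,1],[0,-0.1,0,0,-2,0,1],[0,0,0,0,0,0,1]]'
python3 -c "
from h import *
o=get_obs();p,A=axes();print(p,np.degrees(np.arctan2(A[1,0],A[0,0])),o['torque'],o['wrist_force'])"
python3 -m jog '[[0,-0.5,0,0,0,0,1],[0,-0.5,0,0,0,0,1],[0,0,0,0,0,0,1]]'
python3 -c "
from h import *
o=get_obs();p,A=axes();print(p,o['torque'],o['wrist_force'])"
```

```text
time_s: 12.63
eef_pos: [0.5759, 0.0549, 0.1058]
eef_rot: [-0.569, 0.569, 0.42, -0.42]
wrist_force: [1.6, 0.5, 3.6]
opening: 0.614
[0.57593193 0.05488459 0.10577492] 72.87077295435628 [-0.00152063 -0.13659829  0.03619959] [1.5650926  0.47882981 3.58630766]
time_s: 12.88
eef_pos: [0.5757, 0.0549, 0.1065]
eef_rot: [-0.569, 0.569, 0.42, -0.42]
wrist_force: [3.0, 0.6, 2.6]
opening: 0.615
[0.5757166  0.05492409 0.10654535] [ 0.01242899 -0.32876084 -0.00541227] [2.9862405  0.61994867 2.58078541]
```

```bash
python3 -m jog '[[0,-0.5,0,0,0,0,1],[0,-0.5,0,0,0,0,1],[0,0,0,0,0,0,1]]'
python3 -c "
from h import *
o=get_obs();p,A=axes();print(p,o['torque'],o['wrist_force'])
cv2.imwrite('pics/w9.png',camera('wrist')); s=camera('scene')[180:330,260:440];cv2.imwrite('pics/s9.png',cv2.resize(s,None,fx=4,fy=4))"
```

```text
time_s: 13.13
eef_pos: [0.5752, 0.0549, 0.1072]
eef_rot: [0.569, -0.569, -0.42, 0.42]
wrist_force: [2.1, -0.4, 1.8]
opening: 0.615
[0.57523127 0.05493507 0.10722611] [-0.02679891 -0.22313949 -0.00269085] [ 2.14726746 -0.37092526  1.81882344]
```

View pics/w9.png

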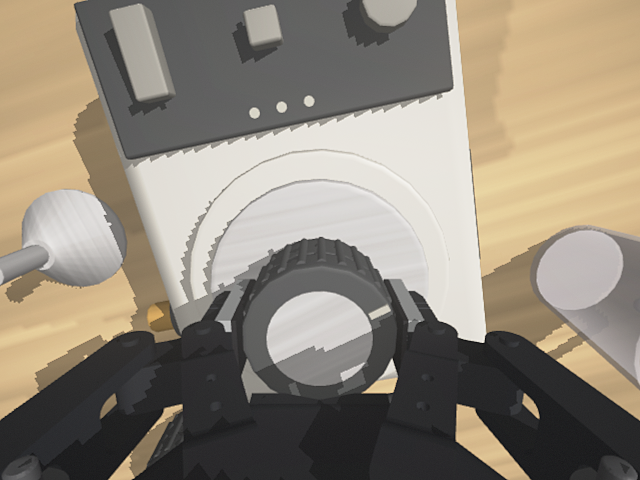

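View pics/s9.png

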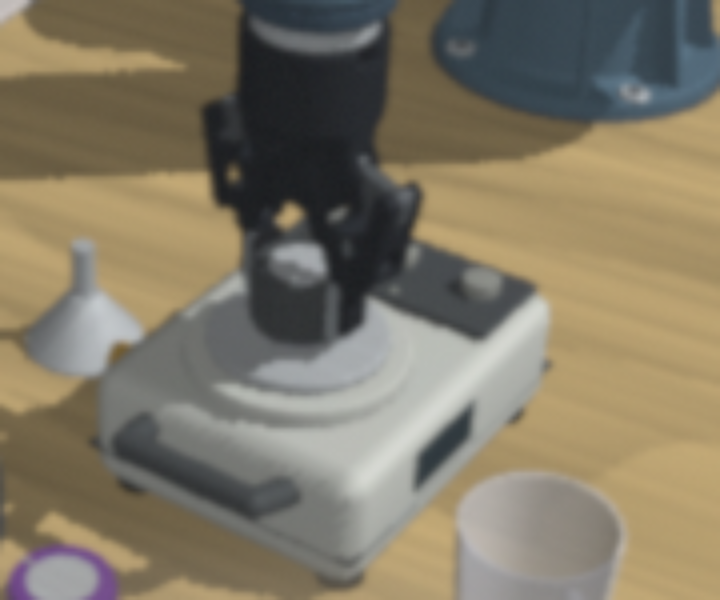

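The thread has let go: z torque is about 0 and the cap is rising 3.5 mm with the seal force fading. There is about 1 mm of drift in -x, which I'll correct while lifting straight.

```bash
python3 -m jog '[[0.2,0,-0.7,0,0,0,1],[0,-0.7,0,0,0,0,1],[0,-0.7,0,0,0,0,1],[0,-0.7,0,0,0,0,1],[0,0,0,0,0,0,1]]'
python3 -c "
from h import *
o=get_obs();p,A=axes();print(p,A.round(4),o['torque'],o['wrist_force'])"
```

```text
time_s: 13.65
eef_pos: [0.5759, 0.055, 0.1093]
eef_rot: [0.569, -0.568, -0.42, 0.421]
wrist_force: [0.2, -0.3, 0.0]
opening: 0.615
[0.57589949 0.05501141 0.10930562] [[ 2.933e-01 -8.000e-04 -9.560e-01]
 [ 9.560e-01  1.000e-04  2.933e-01]
 [-1.000e-04 -1.000e+00  8.000e-04]] [-0.02249936 -0.03211154  0.0051316 ] [ 0.19580646 -0.33961422  0.03578662]
```

```bash
python3 -m jog '[[0,-1.5,0,0,0,0,1],[0,-1.5,0,0,0,0,1],[0,-1.5,0,0,0,0,1],[0,-1.5,0,0,0,0,1],[0,0,0,0,0,0,1]]'
python3 -c "
from h import *
o=get_obs();p,A=axes();print(p,o['torque'],o['wrist_force'])"
python3 -m jog '[[0,-3,0,0,0,0,1],[0,-3,0,0,0,0,1],[0,-3,0,0,0,0,1],[0,-4,0,0,0,0,1],[0,-5,0,0,0,0,1],[0,-5,0,0,0,0,1],[0,-3,0,0,0,0,1],[0,0,0,0,0,0,1]]'
python3 -m jog '[[0,0,0,0,0,0,1],[0,0,0,0,0,0,1],[0,0,0,0,0,0,1],[0,0,0,0,0,0,1]]'
python3 -c "
from h import *
import pickle
o=get_obs();p,A=axes();print(p,o['torque'],o['wrist_force'],o['dq'].round(3))
pickle.dump(camera_model('wrist'),open('m10.pkl','wb'))
cv2.imwrite('pics/w10.png',camera('wrist')); s=camera('scene')[180:330,260:440];cv2.imwrite('pics/s10.png',cv2.resize(s,None,fx=4,fy=4));cv2.imwrite('pics/top10.png',camera('top'))"
```

```text
time_s: 14.07
eef_pos: [0.5766, 0.0549, 0.1161]
eef_rot: [-0.568, 0.569, 0.421, -0.42]
wrist_force: [0.1, -0.6, -1.5]
opening: 0.613
[0.57656876 0.05491829 0.11609079] [-0.00790316 -0.01068103  0.05120467] [ 0.05456172 -0.5628333  -1.47626431]
time_s: 14.73
eef_pos: [0.577, 0.0549, 0.1428]
eef_rot: [-0.568, 0.569, 0.421, -0.42]
wrist_force: [-0.6, 0.0, -1.4]
opening: 0.617
time_s: 15.07
eef_pos: [0.576, 0.055, 0.1413]
eef_rot: [0.569, -0.568, -0.42, 0.42]
wrist_force: [0.0, -0.8, -1.2]
opening: 0.615
[0.57604381 0.05496508 0.14125841] [-0.02859601  0.06281216  0.10192309] [ 0.0016999  -0.78708984 -1.18347461] [-0.001 -0.001 -0.001 -0.001  0.003  0.001]
```

View pics/w10.png

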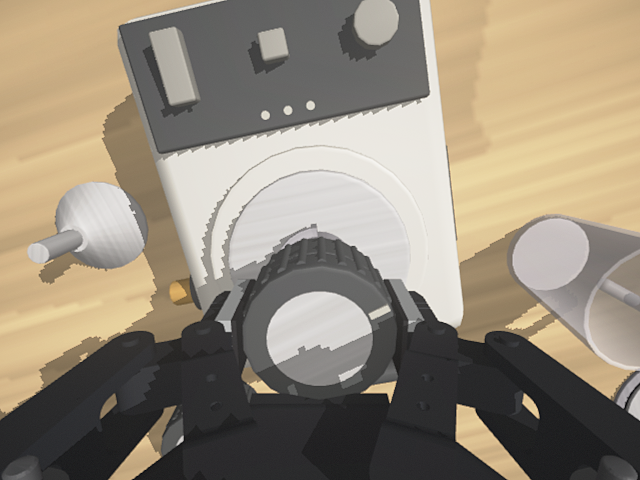

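View pics/s10.png

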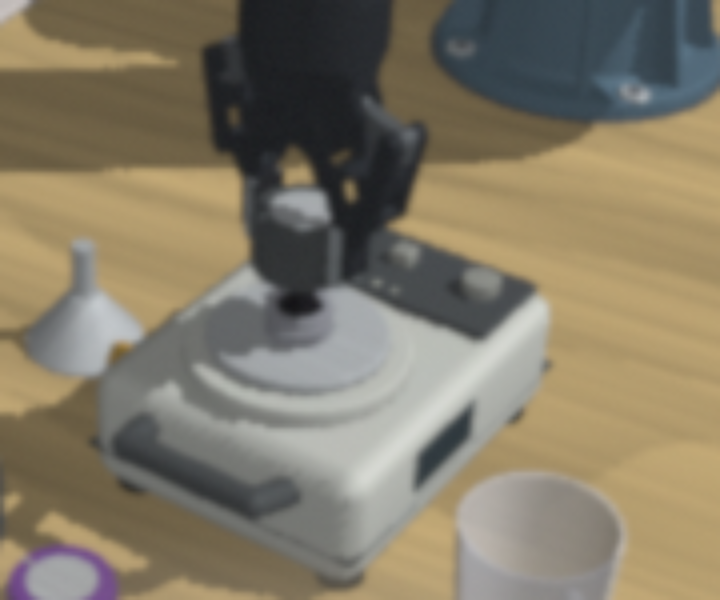

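View pics/top10.png

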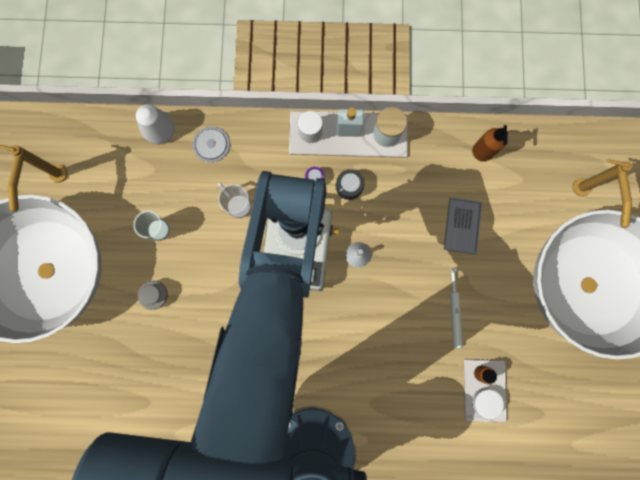

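The cap hangs level above the open neck, with a visible gap at crop (300,300). All the bystanders are at their starting pixels and the keys are up. One last numeric check, then I'll hand in.

```bash
python3 - <<'E'
from h import *
import pickle
M=pickle.load(open("m10.pkl","rb"))
for u,v in((376,22),(271,43),(172,64)):print(pl("w",u,v,.0945,M).round(4))
# neck rim in scene
u,v=(299+.5)/4-.5+260,(303+.5)/4-.5+180
print("mouth",pl("scene",u,v,.116).round(4)); p,A=axes();print(p,A[2,1],"underside above mouth",p[2]-.1037-.013)
hand_in()
E
```

```text
[0.4708 0.1156 0.0945]
[0.4649 0.0654 0.0945]
[0.4596 0.0166 0.0945]
mouth [0.5748 0.0532 0.116 ]
[0.57614973 0.05491748 0.14138437] -0.9999999361940389 underside above mouth 0.024684368313064725
the job is handed in; nothing more can be done
```

I carried out every step and handed the job in at about 15 s, well under the 56 s limit; `hand_in()` gives no verdict.

- **Keys:** I pushed the heat key to the bottom (8 N) and it came back up. I then held the steam-release key at the bottom (about 11 N) for over a second. I never touched the middle key.
- **Cap:** I gripped it leaning lightly (about 5 N) and turned it about 73° anticlockwise, until the thread torque dropped to nothing. Then I lifted it straight off.
- **Last checks:**
  - The cap is gripped, still and level. Its underside is about 25 mm above the mouth, assuming it did not slip in the grip.
  - It is about 2 mm off the mouth's axis as measured in the scene camera, which is about the calibration accuracy.
  - The keys are up and measure within about 2 mm of where they started, so the steamer did not move.
  - The other things look unmoved in the top view, judged by eye.
- **What disagreed:**
  - My rough reading of the notch's start angle was about 30–32° from the steamer's x, above the stated 9–27°. I went by the torque instead.
  - The tool drifted about 1 mm sideways as the thread let go. I corrected it, and the side force went to zero.

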